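# Turn the tray round in the blue storage box

## Task

The white lift-out tray in the blue storage box is in back to front. Lift it clear by its black post, give it a half turn and lower it (do not drop it) back fully home in the blue box, so that its open end with the orange sill is at the cut-out end of the box and long spoons can lie out through it. Leave the blue box about where it stands, leave the tray in the grey box alone, and let go.

Things in the scene. Friction and masses are not known exactly. Their poses are not given: they have to be found in the camera images.
- blue_box: Loose blue plastic box, no lid, 0.7 kg, 194 x 134 mm at the rim, 176 x 116 at the foot, 50 high; floor 5, walls 4 thick, flaring outward 8 mm in 45, so the tray centres itself going down. Inside at the floor 168 x 108. Origin: centre of its underside, on the counter; z up, x lengthwise to the cut-out end, whose wall is only a 20 mm sill. Faces any way. The grey box is alike but grey.
- blue_tray: White tray in the blue box, 0.2 kg, 160 x 100 mm at the foot, 176 x 116 at the rim, 45 high; 34 mm partition along its middle. Grip the square black post in its centre: 24 x 24 mm, faces parallel to the tray's sides, top 90 mm above the underside. Origin: centre of its underside, 5 mm above the box's when home; z up, x to its open end (11 mm orange sill). Starts facing opposite to the box.
- blue_tray_lip (a point): Point at the top middle of the orange sill at the open end of the blue box's tray: 80 mm from the tray's origin along its x, 11 mm above its underside. The other end wall of the tray is full height. The tray is clear of the box when its underside is above the box's 50 mm rim.
- grey_tray: The like white tray in the grey box (same shape, post and orange sill), already the right way round, its open end at that box's cut-out; leave it alone. Origin and axes as for the other tray.
There are look-alikes about, which are no part of the job. What is shaped like the blue_tray but red or yellow is not meant.

How it is judged:
On the way:
1. the blue box's tray is lifted clear of the box's rim (z of blue_tray in the frame of blue_box above 0.047 m), for 0.1 s.
At the end, for the whole second after the job is handed in: Tray at rest in the blue box: underside within 7 mm of the box floor, centred within 12 mm, lengthwise axes within 10 degrees, orange sill at the cut-out end, tray and box level within 5 degrees; blue box within 50 mm of its start, grey box's tray within 20 mm (x of blue_tray_lip in the frame of blue_box above 0.068 m and z of blue_tray in the frame of blue_box below 0.012 m and horizontal distance between blue_tray and blue_box below 0.012 m and angle between the x axis of blue_tray and the x axis of blue_box, either way round below 0.175 rad and angle between the z axis of blue_tray and the z axis of blue_box, either way round below 0.09 rad and angle between blue_box's own z axis and vertical below 0.09 rad and distance of blue_box from where it was at the start of the episode below 0.05 m and linear speed of blue_tray below 0.02 m/s and distance of grey_tray from where it was at the start of the episode below 0.02 m); the robot touches nothing.
It fails at once if the tray is dropped: it falls free by more than about 25 mm (linear speed of blue_tray above 0.7 m/s and contact force between the fingers and blue_tray below 0.1 N).
It fails at once if the tray in the grey box is moved by more than 20 mm (distance of grey_tray from where it was at the start of the episode above 0.02 m).
It also fails if it takes over 38 s, if anything falls off the work surface, if the arm or the gripper's body presses on something with over 40 N, if the wrist force passes 120 N, or if a joint passes its speed limit or range.

## Robot

A 7-joint arm with a two-finger parallel gripper is mounted at the origin on the work surface. World frame = base frame: x ahead of the robot, y to its left, z up, the work surface at z = 0. Lengths are in m, angles in rad, forces in N, time in s.
With the tool pointing down it reaches from about 0.375 to 0.925 m from the base axis. Payload 3.1 kg.
Tool frame: the origin (TCP) lies between the finger pads; the fingertips stand 19 mm ahead of it and the grasp point (between the pads) is the TCP; z points along the fingers, y is the direction in which the jaws open and shut (so a half turn about z gives the same grasp; the last joint's range is limited). The gripper opens to 85 mm and grips with 20 to 120 N. Pads are 22 mm wide; open, the fingers measure 114 mm over their backs; the gripper's body (76 mm by 85 mm) begins 54 mm behind the grasp point. The pads swing forward as they close: fully open they stand 13 mm farther back than shut.
Start: joints at [1.229, 0.383, 0.044, 1.598, -0.018, 1.161, -0.05], TCP at [0.157, -0.631, 0.213] pointing down, gripper open.
Joint ranges: [-2.61, 2.61], [-0.41, 2.15], [-1.48, 1.57], [0, 2.5], [-1.57, 4.71], [0.05, 1.97], [-2.85, 2.85]. Speed limits (rad/s): [2.79, 2.79, 3.14, 3.14, 3.14, 3.14, 3.14].

## Interface

Orientations are given as a unit quaternion [x, y, z, w].
In Python, from bench import move_ptp, movel, move_j, move_gripper, pause, inverse_kinematics, read_camera, camera_params, MotionError, sign_off, look_for, tip_of, read_time_s, read_qpos, read_joint_vel, read_effort, read_eef_pos, read_tcp_rot, read_ft_force, read_ft_torque, read_finger_gap gives the robot as it stands. Calls block until the motion is done:
- move_ptp(position, orientation): joint-space move of the TCP to a pose.
- movel(position, orientation=None, speed=0.15): straight line of the TCP; orientation=None keeps the orientation; speed is the mean speed in m/s.
- move_j(angles): joint-space move.
- move_gripper(opening, effort=None): finger opening in m; effort is the grip in N (None keeps the last); returns when the fingers have stopped.
- pause(seconds).
- inverse_kinematics(position, orientation): joint angles nearest the present ones, or None.
- read_camera(name): name is "side" or "top" or "wrist"; returns the picture (400x640x3 uint8, red, green, blue); there is no depth.
- camera_params(name): a dict with "K" (3x3 intrinsics, pixels), "camera_from_world" (4x4, takes a point from world to camera coordinates). Camera axes: x right, y down, z forward; pixel columns grow to the right and rows downward; lengths in m; the calibration is good to about 2 mm. A picture is of the moment at which its call begins: read the wrist's pose just before it. camera_params takes no time and is no camera call; for the wrist camera it gives the pose at the moment of the call.
A pose or a line that the arm cannot do raises MotionError and nothing moves.
- sign_off(): hands the job in, once; it reports no verdict.
Trained networks look in the newest picture that a camera, given by its name, has taken for a name from the list of things; names that differ only in an ending like _2 or _b are one class to them, and where a whole thing is asked for, a point or a joint stands for the part that bears it (a point fixed in the world has none). Each returns a list of dicts, best first, with "confidence" (0 to 1); they miss things now and then, are a little off and sometimes report something else, mostly with a low value. They report only what shows in the picture. A call takes as long as a camera call. They do not tell look-alikes from the thing itself.
- look_for(camera, name): "at" ([column, row] in pixels, amid what is visible of it).
- tip_of(camera, name): "at" ([column, row] in pixels: a listed point, or the origin of a listed thing).
Readings, each from a call of its own:
- read_time_s(): time.
- read_qpos(): joint angles.
- read_joint_vel(): joint speeds.
- read_effort(): joint torques, N m.
- read_eef_pos(): TCP position.
- read_tcp_rot(): TCP orientation.
- read_ft_force(): force on the tool from outside, world axes, zero at the start.
- read_ft_torque(): the same for the moment, N m.
- read_finger_gap(): finger opening in m.
Only numpy, scipy, OpenCV 4.12 (cv2) and the standard library are available. Lean on these libraries where they do the work, as an engineer would, in place of code of your own. Each camera call takes 0.05 s, during which the arm holds its last target.

## Working session

There is one attempt and no reset: what is moved stays moved. The work goes in short steps, each a Python script; the robot and the scene stay as the last script left them, time stands still between calls to the robot, and variables do not carry over. Pictures are saved under pics/ and viewed, and the job is handed in when it is done.

```bash
mkdir -p pics; ls; python3 - <<'E'
from bench import *
import cv2
for c in ["top","side","wrist"]:
    im=read_camera(c); cv2.imwrite(f"pics/{c}0.png",im[:,:,::-1])
    for n in ["blue_box","blue_tray"]: print(c,n,[(d["at"],round(d["confidence"],2)) for d in look_for(c,n)])
    for n in ["blue_tray_lip","blue_tray"]: print(c,n,'tip',[(d["at"],round(d["confidence"],2)) for d in tip_of(c,n)])
    p=camera_params(c); print(p)
print(read_time_s(),read_tcp_rot(),read_eef_pos())
E
```

```text
pics
top blue_box [([306.4, 193.4], 0.81)]
top blue_tray [([187.3, 215.4], 0.72), ([258.7, 261.1], 0.7), ([280.9, 178.5], 0.68), ([205.6, 139.0], 0.58)]
top blue_tray_lip tip [([284.2, 240.4], 0.81), ([165.2, 221.8], 0.75), ([303.6, 194.6], 0.67), ([179.4, 135.2], 0.65)]
top blue_tray tip [([187.6, 218.4], 0.85), ([206.8, 140.2], 0.78), ([264.4, 258.7], 0.73), ([280.5, 179.0], 0.68)]
{'K': array([[406.86666889,   0.        , 313.1195945 ],
       [  0.        , 406.86666889, 192.7856898 ],
       [  0.        ,   0.        ,   1.        ]]), 'camera_from_world': array([[ 0.01291219, -0.99990357,  0.00511228,  0.10240342],
       [-0.99543601, -0.01333763, -0.09449471,  0.49345238],
       [ 0.09455378, -0.00386881, -0.99551224,  1.21864203],
       [ 0.        ,  0.        ,  0.        ,  1.        ]])}
side blue_box [([298.8, 226.2], 0.6)]
side blue_tray [([190.3, 266.9], 0.95), ([278.0, 214.0], 0.91), ([357.6, 272.9], 0.84), ([269.6, 327.4], 0.56)]
side blue_tray_lip tip [([165.6, 290.9], 0.83), ([254.1, 363.4], 0.68), ([306.5, 212.4], 0.66), ([348.0, 247.3], 0.58)]
side blue_tray 
[... 542 characters left out ...]
[]
wrist blue_tray []
wrist blue_tray_lip tip []
wrist blue_tray tip []
{'K': array([[290.15372902,   0.        , 324.19555645],
       [  0.        , 290.15372902, 197.96758121],
       [  0.        ,   0.        ,   1.        ]]), 'camera_from_world': array([[ 2.40770214e-01, -9.70582074e-01, -3.75979974e-04,
        -6.50428397e-01],
       [-9.27552871e-01, -2.30210081e-01,  2.94362006e-01,
        -3.84742328e-02],
       [-2.85789041e-01, -7.05248620e-02, -9.55693920e-01,
         3.80619726e-01],
       [ 0.00000000e+00,  0.00000000e+00,  0.00000000e+00,
         1.00000000e+00]])}
0.75 [9.92579841e-01 1.21594650e-01 4.21540819e-06 2.31154025e-05] [ 0.15690276 -0.63079571  0.21322486]
```

View pics/top0.png

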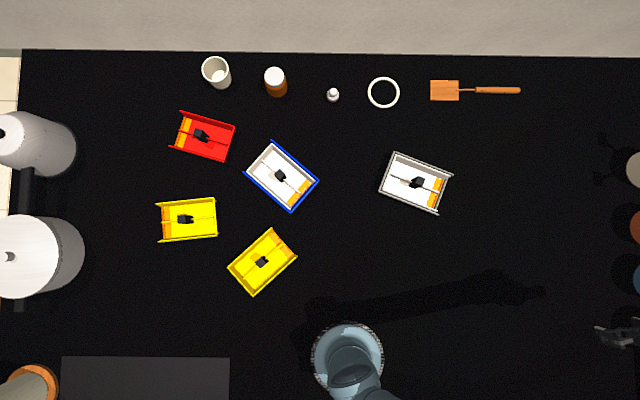

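View pics/side0.png

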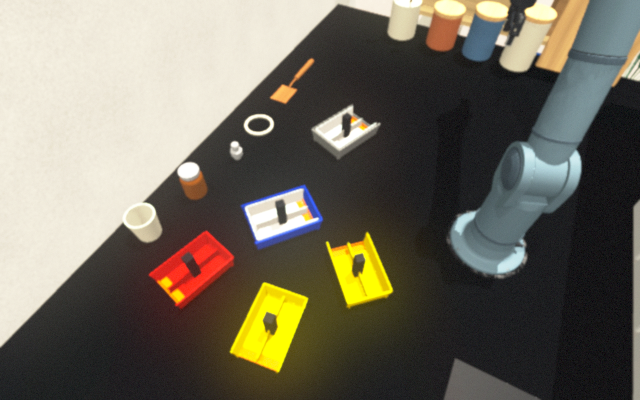

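```bash
python3 - <<'E'
import cv2
a=cv2.imread("pics/top0.png")[90:310,130:350]; cv2.imwrite("pics/topc.png",cv2.resize(a,(600,600),interpolation=cv2.INTER_CUBIC))
a=cv2.imread("pics/side0.png")[150:400,120:420]; cv2.imwrite("pics/sidec.png",cv2.resize(a,(720,600),interpolation=cv2.INTER_CUBIC))
E
```

```text
(no output)
```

View pics/topc.png

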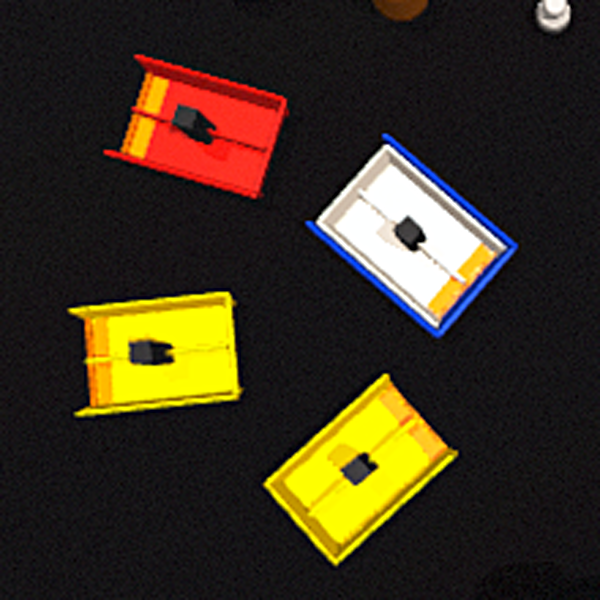

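View pics/sidec.png

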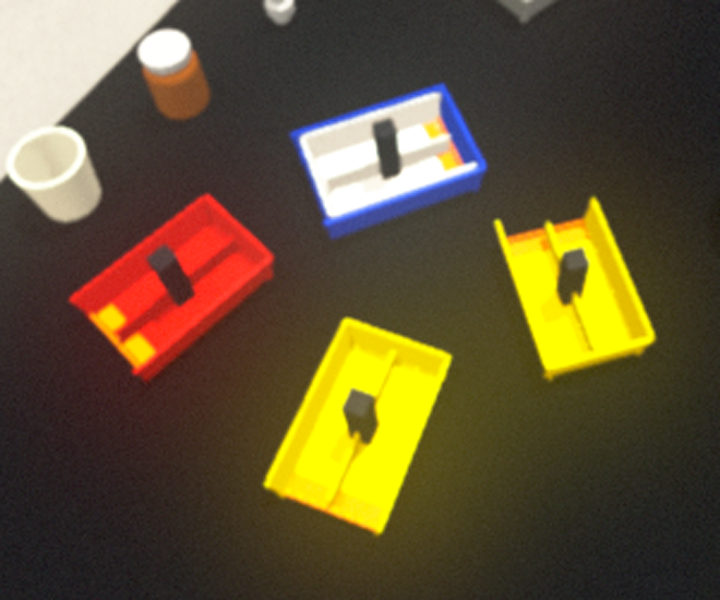

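The white tray in the blue box is at top px (281,179), with its orange sill at the lower right. The box's cut-out is at the upper left, about (257,156). 

Things that could be taken for it:
- red tray (206,139)
- yellow tray (187,217)
- yellow tray (262,260)
- white tray in the grey box (416,183), to be left alone

I choose (281,179) because it is white in a blue rim; the crop confirms this. Next I compute the pose.

```bash
cat > h.py <<'E'
from bench import *
import numpy as np, cv2
from scipy.spatial.transform import Rotation as R
def bp(P,uv,z):
    T=P["camera_from_world"]; r=np.linalg.solve(P["K"],np.array([uv[0],uv[1],1.]))
    c=-T[:3,:3].T@T[:3,3]; d=T[:3,:3].T@r
    return c+d*(z-c[2])/d[2]
def proj(P,X):
    T=P["camera_from_world"]; X=np.atleast_2d(X); q=(X@T[:3,:3].T+T[:3,3])@P["K"].T
    return q[:,:2]/q[:,2:]
def down(yaw): # tool y axis at yaw+90deg... tool x along yaw, z down
    return (R.from_euler('z',yaw)*R.from_euler('x',np.pi)).as_quat()
E
python3 - <<'E'
from h import *
P=camera_params("top")
c=[bp(P,u,.05) for u in [(271.9,139.5),(318.9,179.8),(291.3,212.8),(242.9,172.5)]]
c=np.array(c);print(c.round(3)); print("centre",c.mean(0)); print([np.linalg.norm(c[i]-c[(i+1)%4]).round(3) for i in range(4)])
d=(c[0]+c[3]-c[1]-c[2]);yaw=np.arctan2(d[1],d[0]);print("box yaw",np.degrees(yaw))
print("post top from top",bp(P,(130+410/2.727,90+228/2.727),.095), "tip", bp(P,(280.5,179),.005))
S=camera_params("side");print("side post top",bp(S,(120+385/2.4,150+125/2.4),.095),"tip",bp(S,(279.5,220.7),.005))
ctr=c.mean(0)
for k in range(4):
    for z in (.07,.2):
        y=yaw+k*np.pi/2; q=inverse_kinematics([ctr[0],ctr[1],z],down(y)); print(k,z,None if q is None else np.round(q,2))
Tw=camera_params("wrist")["camera_from_world"];Rt=R.from_quat(read_tcp_rot()).as_matrix()
cw=-Tw[:3,:3].T@Tw[:3,3];print("cam in tool",Rt.T@(cw-read_eef_pos()), (Rt.T@Tw[:3,:3].T)[:,2])
E
```

```text
[[0.65  0.236 0.05 ]
 [0.529 0.092 0.05 ]
 [0.429 0.173 0.05 ]
 [0.548 0.32  0.05 ]]
centre [0.5387574  0.20526401 0.05      ]
[np.float64(0.187), np.float64(0.129), np.float64(0.189), np.float64(0.132)]
box yaw 50.496591835550284
post top from top [0.53956035 0.20445972 0.095     ] tip [0.53542369 0.21065904 0.005     ]
side post top [0.54066834 0.20464369 0.095     ] tip [0.54815153 0.20861068 0.005     ]
0 0.07 [ 0.26  0.58 -0.86  1.85  0.53  0.96 -1.53]
0 0.2 [ 0.37  0.43 -0.99  1.76  0.39  1.17 -1.43]
1 0.07 [ 0.31  0.62 -0.94  1.85  0.6   0.98 -0.01]
1 0.2 [ 0.45  0.5  -1.13  1.75  0.48  1.2   0.07]
2 0.07 [ 0.49  0.83 -1.25  1.85  0.87  1.15  1.38]
2 0.2 [ 0.51  0.57 -1.24  1.75  0.57  1.24  1.58]
3 0.07 [-1.01  0.5   0.7   1.91 -0.42  0.87 -2.35]
3 0.2 [-1.2   0.36  0.93  1.83 -0.32  1.11 -2.41]
cam in tool [ 0.07486029  0.00060779 -0.16161167] [-2.94364365e-01 -5.90558653e-04  9.55693084e-01]
```

```bash
python3 - <<'E'
from h import *
yaw=np.radians(50.5); move_ptp([.539,.205,.24],down(yaw))
print(read_time_s(),read_eef_pos(),np.round(read_qpos(),2))
P=camera_params("wrist"); im=read_camera("wrist"); cv2.imwrite("pics/w1.png",im[:,:,::-1]); np.savez("w1.npz",**P)
for n in ["blue_box","blue_tray","blue_tray_lip"]: print(n,[(d["at"],d["confidence"]) for d in tip_of("wrist",n)])
def rect(L,W,z,yaw,c=(.539,.205)):
    e=np.array([np.cos(yaw),np.sin(yaw)]);n=np.array([-e[1],e[0]])
    return np.array([[*(np.array(c)+a*L/2*e+b*W/2*n),z] for a,b in((1,1),(1,-1),(-1,-1),(-1,1))])
o=im[:,:,::-1].copy()
for r,col in((rect(.194,.134,.05,yaw),(0,255,0)),(rect(.024,.024,.095,yaw),(0,0,255))):
    cv2.polylines(o,[np.int32(proj(P,r).round())],True,col,1)
cv2.imwrite("pics/w1o.png",o)
E
```

```text
3.9667 [0.5395569  0.20372495 0.23972664] [ 0.43  0.42 -1.07  1.71  0.39  1.25 -1.42]
blue_box []
blue_tray [([101.1, 57.8], 0.95), ([173.2, 245.8], 0.94), ([323.7, 165.6], 0.63)]
blue_tray_lip [([32.4, 7.4], 0.92), ([222.8, 254.0], 0.73), ([323.6, 221.1], 0.71)]
```

View pics/w1o.png

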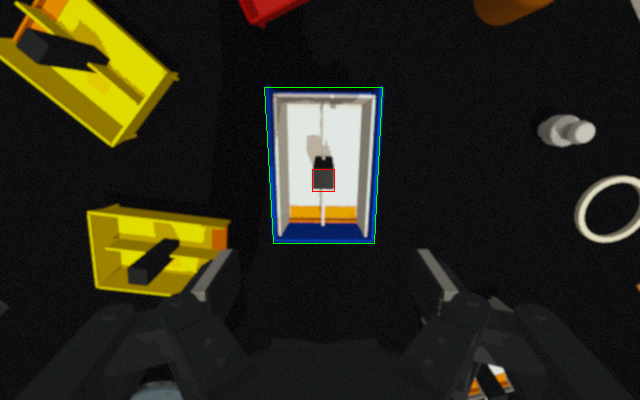

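The wrist picture shows the blue rim lying right on the predicted outline, columns 265–383 and rows 87–243. The tray's orange sill is at row 213, so it is at the closed end. The post top is near (323,178). Next I check the post in a close crop.

```bash
python3 - <<'E'
import cv2
for n in("w1o","w1"):
    a=cv2.imread(f"pics/{n}.png")[80:250,255:395]; cv2.imwrite(f"pics/{n}c.png",cv2.resize(a,None,fx=3.4,fy=3.4,interpolation=cv2.INTER_CUBIC))
b=[cv2.imread(f"pics/{n}c.png")[:, :398] for n in("w1o","w1")]
import numpy as np
cv2.imwrite("pics/w1cc.png",np.hstack(b))
E
```

```text
(no output)
```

View pics/w1cc.png

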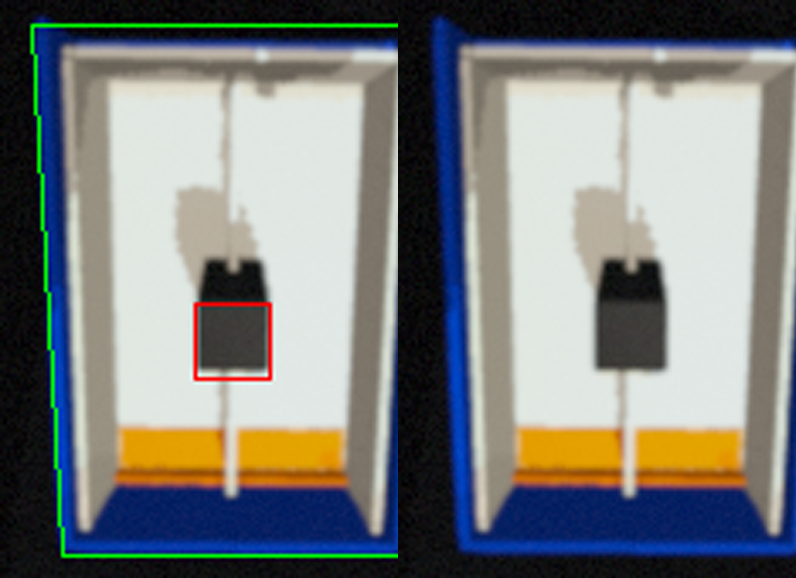

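```bash
python3 - <<'E'
from h import *
yaw=np.radians(50.5); q=down(yaw); p=[.5395,.2055]
print(np.round(read_qpos(),2),read_eef_pos())
movel([*p,.075],q,speed=.12); pause(.2)
print(read_eef_pos(),read_ft_force())
move_gripper(0.0,50); print("gap",read_finger_gap(),read_ft_force())
movel([*p,.175],speed=.1); pause(.2)
print(read_time_s(),read_eef_pos(),read_finger_gap(),read_ft_force(),np.round(read_qpos(),2))
for c in("wrist","side"): cv2.imwrite(f"pics/{c}2.png",read_camera(c)[:,:,::-1])
E
```

```text
[ 0.43  0.42 -1.07  1.71  0.38  1.25 -1.42] [0.53924167 0.204468   0.23992161]
[0.53996892 0.20560391 0.07561442] [ 0.04557697 -0.21857931  0.44363276]
gap 0.020969358587871557 [-0.99456589 -0.09200795  2.84732921]
7.8667 [0.53902727 0.20530746 0.1742322 ] 0.020943410000220382 [-0.27900346 -0.22974653 -2.80950101] [ 0.38  0.49 -1.03  1.78  0.45  1.14 -1.48]
```

View pics/wrist2.png

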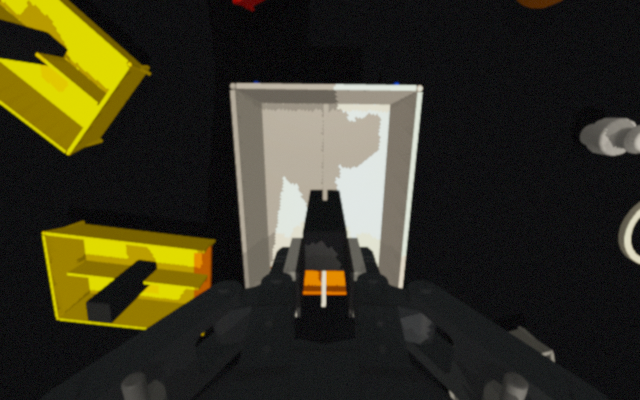

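View pics/side2.png

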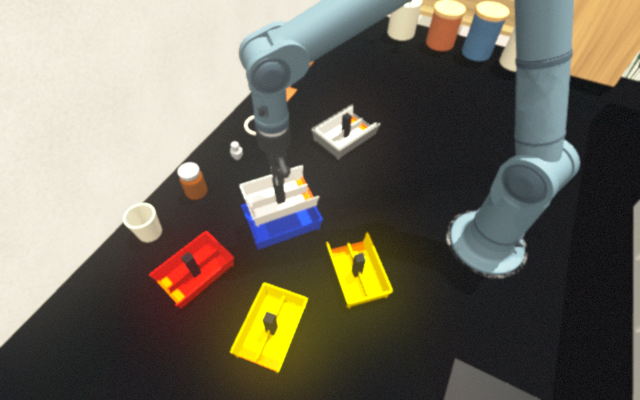

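The tray hangs level from its post above the blue box. In the side picture the tray is at (279,193) and the box at (282,222), where it was. Next I turn the last joint by half a turn.

```bash
python3 - <<'E'
from h import *
q=np.array(read_qpos()); 
for k in (1,2):
    g=q.copy(); g[6]+=k*np.pi/2; move_j(list(g))
pause(.3)
print(read_time_s(),read_eef_pos(),read_finger_gap(),read_ft_force(),np.round(read_qpos(),2),R.from_quat(read_tcp_rot()).as_matrix().round(3))
for c in("wrist","side","top"): cv2.imwrite(f"pics/{c}3.png",read_camera(c)[:,:,::-1])
np.savez("w3.npz",**camera_params("wrist"))
a=cv2.imread("pics/side3.png")[150:270,210:350];b=cv2.imread("pics/top3.png")[130:230,230:335]
cv2.imwrite("pics/c3.png",np.hstack([cv2.resize(a,(400,343),interpolation=2),cv2.resize(b,(400,343),interpolation=2)]))
E
```

```text
11.0667 [0.53923883 0.2054882  0.17456599] 0.02149013040723558 [-0.40414092 -0.87378909 -2.98749394] [ 0.38  0.49 -1.03  1.78  0.45  1.14  1.66] [[-0.636 -0.772 -0.001]
 [-0.772  0.636 -0.   ]
 [ 0.001  0.001 -1.   ]]
```

View pics/wrist3.png

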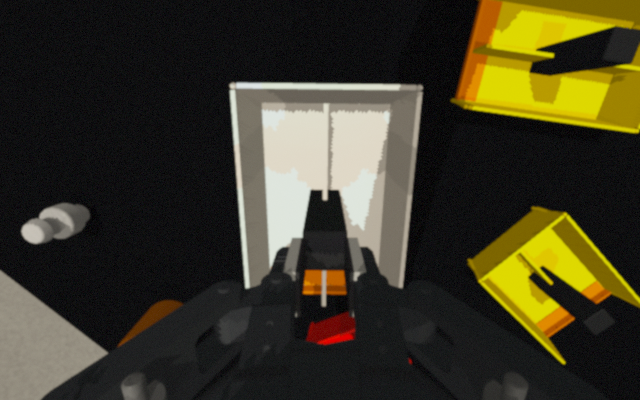

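View pics/c3.png

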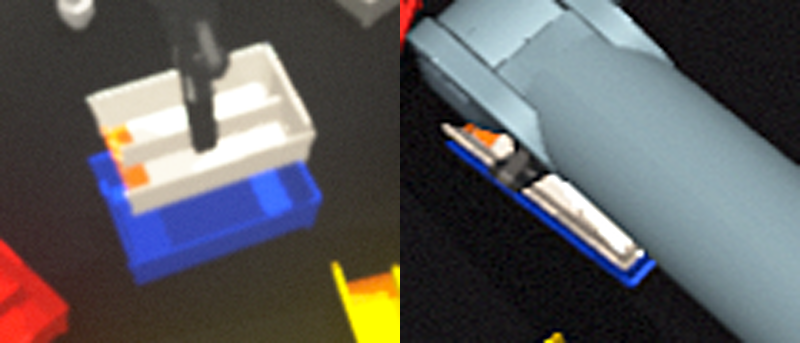

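The half turn is done. The orange sill now hangs over the cut-out end, at the left in the side picture, and the box has not moved. Next I lower it in steps while watching the force.

```bash
python3 - <<'E'
from h import *
p=[.5395,.2055]
movel([*p,.125],speed=.1)
for z in (.105,.09,.082,.078,.076):
    movel([*p,z],speed=.05); pause(.1); e=read_eef_pos();f=read_ft_force()
    print(z,np.round(e,4),np.round(f,1),round(read_finger_gap(),4))
    if f[2]>12: print("stop");break
print(read_time_s())
im=read_camera("side"); cv2.imwrite("pics/s4.png",cv2.resize(im[150:270,210:350,::-1],None,fx=4,fy=4,interpolation=2))
cv2.imwrite("pics/w4.png",read_camera("wrist")[:,:,::-1])
E
```

```text
0.105 [0.5397 0.2057 0.1052] [ 0.6  0.3 -2.9] 0.0215
0.09 [0.5394 0.2055 0.0899] [-0.3  0.6 -2.1] 0.021
0.082 [0.5394 0.2055 0.0819] [-0.2 -0.2 -1.9] 0.0208
0.078 [0.5396 0.2055 0.078 ] [ 0.8 -0.1 -0.9] 0.0209
0.076 [0.5401 0.2061 0.0765] [ 1.2  0.5 -1.2] 0.0209
14.1667
```

View pics/s4.png

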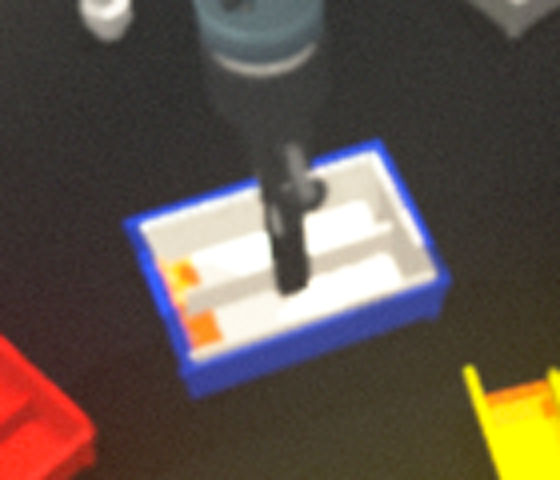

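View pics/w4.png

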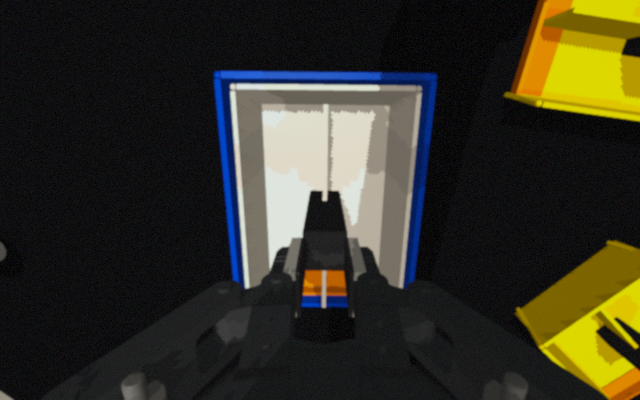

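The side crop shows the tray inside the box, rim below the blue rim, with the sill at the cut-out. The wrist picture shows even blue margins on the left and right (columns 217 and 436). No contact force has built up yet, so I ease it down to touch, then release.

```bash
python3 - <<'E'
from h import *
p=[.5395,.2055]
for z in (.075,.074,.073,.072,.071):
    movel([*p,z],speed=.03); pause(.15); e=read_eef_pos();f=read_ft_force()
    print(z,np.round(e,4),np.round(f,1))
    if f[2]>4: print("contact");break
e=read_eef_pos()
move_gripper(.05); pause(.2); print(read_finger_gap(),read_ft_force())
movel([*p,.24],speed=.12); pause(.2)
print(read_time_s())
yaw=np.radians(50.5); P=camera_params("wrist"); im=read_camera("wrist"); o=im[:,:,::-1].copy()
ex=np.array([np.cos(yaw),np.sin(yaw)]);n=np.array([-ex[1],ex[0]])
for L,W,z,col in((.194,.134,.05,(0,255,0)),(.176,.116,.05,(0,0,255)),(.024,.024,.095,(0,0,255))):
    r=np.array([[*(np.array(p)+a*L/2*ex+b*W/2*n),z] for a,b in((1,1),(1,-1),(-1,-1),(-1,1))])
    cv2.polylines(o,[np.int32(proj(P,r).round())],True,col,1)
cv2.imwrite("pics/w5.png",np.hstack([cv2.resize(x[70:260,255:395],None,fx=2.8,fy=2.8,interpolation=2) for x in(im[:,:,::-1],o)]))
s=read_camera("side");cv2.imwrite("pics/s5.png",cv2.resize(s[150:270,210:350,::-1],None,fx=4,fy=4,interpolation=2))
for c in("wrist","side"):
  for nm in("blue_tray","blue_tray_lip"): print(c,nm,[(d["at"],round(d["confidence"],2)) for d in tip_of(c,nm)])
S=camera_params("side"); print("expect lip side",proj(S,[*(np.array(p)+.08*ex),.016]),"wrist",proj(P,[*(np.array(p)+.08*ex),.016]),"origin",proj(S,[*p,.005]),proj(P,[*p,.005]))
E
```

```text
0.075 [0.5405 0.2066 0.0758] [3.1 4.  2.8]
0.074 [0.5409 0.2071 0.0753] [3.9 3.5 4.1]
contact
0.050129021551902596 [-0.07757832 -0.15226601  0.54416117]
17.3917
wrist blue_tray [([510.7, 249.2], 0.94), ([504.2, 71.6], 0.89), ([323.4, 169.6], 0.77), ([359.1, 321.8], 0.7)]
wrist blue_tray_lip [([321.2, 222.3], 0.85), ([543.4, 287.4], 0.59), ([446.6, 62.7], 0.58)]
side blue_tray [([282.2, 222.6], 0.67), ([196.7, 273.5], 0.66), ([272.8, 329.0], 0.59)]
side blue_tray_lip [([344.2, 243.3], 0.88), ([250.8, 362.3], 0.87), ([171.4, 292.1], 0.73)]
expect lip side [[255.64729175 228.20065743]] wrist [[324.06341752 223.16792011]] origin [[282.6447193  221.05087051]] [[324.02495647 166.30332956]]
```

View pics/w5.png

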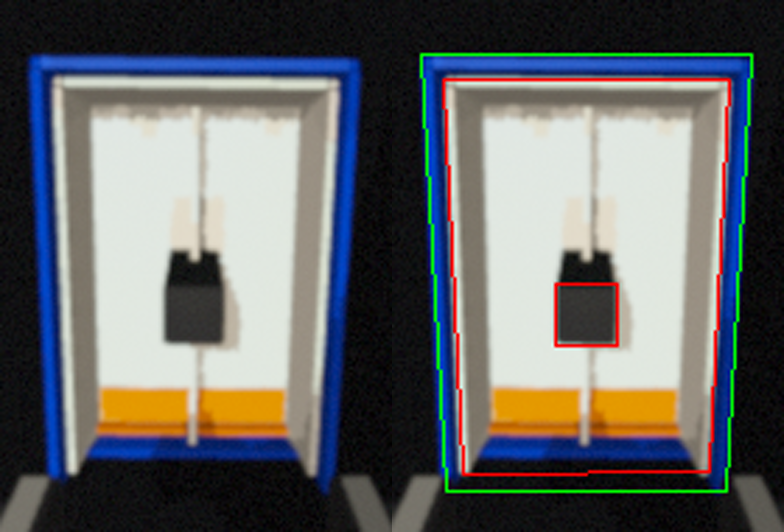

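View pics/s5.png

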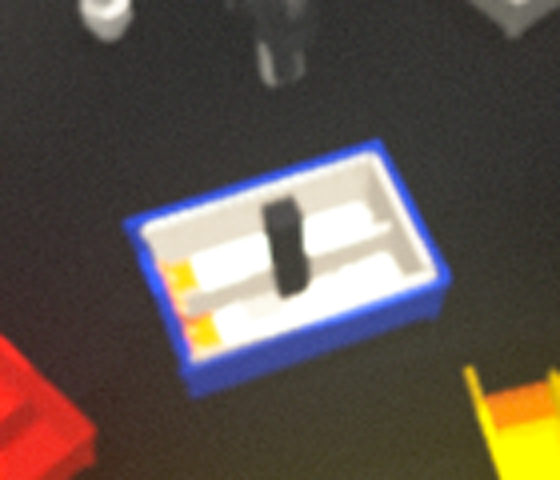

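The tray is home: its rim and post lie on the predicted outlines within about 1–2 mm. The sill is at the cut-out, with the lip at (321,222) where (324,223) was expected, and the gripper is clear. I hand the job in.

```bash
python3 - <<'E'
from h import *
print(read_time_s(),read_eef_pos(),read_ft_force()); sign_off()
E
```

```text
17.6917 [0.53948867 0.20550166 0.2399474 ] [-0.05373763 -0.46218513  0.73748514]
the job is handed in; nothing more can be done
```

I lifted the white tray out of the blue box by its black post, to about 0.1 m above its home height. I gave it a half turn on the last joint, lowered it in small steps until it touched, let go, backed off and handed the job in at 17.7 s.

**Last checks that agreed:**
- **Seating:** the tray touched down at a tool height of 75.3–75.8 mm, against 75.6 mm when I gripped it at home, so it is fully seated.
- **Position:** its rim and post lie on the predicted outline within about 1–2 mm. The sill is at the cut-out end, with the lip at wrist pixel (321,222) where (324,223) was expected.
- **Box and gripper:** the blue box has not visibly moved, and the gripper is clear at z = 0.24.

**One check disagreed:** in the last side picture the network did not report this tray's lip and found only the look-alikes' lips. I judged the sill end there by eye.

**Not measured:** I never went near the grey box, but I did not measure its tray again at the end.

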